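# Free the screw tin jammed in the feed chute

### The arm

A 6-joint arm with a two-finger parallel gripper is mounted at the origin on a cart in front of the work surface, level with it; the furniture and walls round the work are solid. World frame = base frame: x ahead of the robot, y to its left, z up, the work surface at z = 0. Lengths are in m, angles in degrees, forces in N, time in s.
With the tool pointing down it reaches from about 0.4 to 0.825 m from the base axis. Payload 7 kg.
Tool frame: the origin (TCP) lies on the centre line of the jaws, within the pads' length; the fingertips stand 11 mm ahead of it and the grasp point (between the pads) lies 8 mm behind it; z points along the fingers, y is the line along which they close (so a half turn about z gives the same grasp; the last joint's range is limited). The gripper opens to 88 mm and grips with 3 to 60 N. Pads are 19 mm wide; open, the fingers measure 130 mm over their backs; the gripper's body (78 mm by 193 mm) begins 47 mm behind the grasp point.
Start: joints at [79.933, 20.546, 0.682, 0, -70.136, -16.507], TCP at [0.302, 0.604, 0.238] pointing down, gripper open.
Joint ranges: [-176.03, 176.03], [-82.01, 121.73], [-58.28, 71.71], [-173.87, 95.51], [-174.79, -0.11], [-173.66, 173.66]. Speed limits (degrees/s): [136.94, 136.94, 172.46, 180, 180, 180].

### API

Orientations are given as [roll, pitch, yaw] about the fixed x, y, z axes, in that order (R = Rz(yaw) Ry(pitch) Rx(roll)).
In Python, from plant import r, capture, camera_model, job gives the robot as it stands.
- The arm moves only by the tool drive_tool, never from a script. Its argument "increments" is a list that holds one entry, the list of rows, each a list of 5 numbers: the gripper's target within -1 to 1 (fully open at 1, half-way at 0, shut at -1), then the shift along the tool's x, y, z scaled (see below), then the turn about the tool's z scaled (see below). In form: [[[gripper, tx, ty, tz, roll], ...]]. A call has 1 to 5 rows; each row is the pose to reach, as a shift and turn from the pose commanded when the call began, along the tool's axes at that moment, turning the shorter way round; what a row does not reach only later rows make up. The controller multiplies each number of a shift by 120 mm and each number of a turn by 360 degrees. A row lasts 1/8 s, in which the tool goes at most 62.5 mm and 10.7 degrees, less where a joint would pass 70% of its speed; a pose out of reach is approached as far as the arm can. A call with a number of a shift or a turn outside -1 to 1 is refused whole. A call with a gripper value outside its range is refused whole. The fingers move at their own pace and stop on an object; "squeeze" is the grip in N (left out, the last holds). Time passes only in rows, so rows that repeat a pose let the fingers close. It gives the time, the measured TCP pose, the force, the opening and the grip force at its end, in the units of the state.
- r.get_state(): the state, without advancing time (a new reading comes with each control period).
- capture(name): name is "scene" or "top" or "wrist"; returns the picture (420x560x3 uint8, red, green, blue); there is no depth.
- camera_model(name): a dict with "camera_matrix" (3x3 intrinsics, pixels), "rvec" (rotation vector, rad) and "tvec" (3), from world to camera coordinates, as OpenCV has them. Camera axes: x right, y down, z forward; pixel columns grow to the right and rows downward; lengths in m; the calibration is good to about 2 mm. A picture is of the moment at which its call begins: read the wrist's pose just before it. camera_model takes no time and is no camera call; for the wrist camera it gives the pose at the moment of the call.
- job.close_job(): hands the job in; it is judged then, once.
The state is a dict: "time_s": time; "joints": joint angles; "qd": joint speeds; "joint_torque": joint torques, N m; "tcp_pos": TCP position; "eef_rot": TCP orientation; "contact_force": force on the tool from outside, world axes, zero at the start; "moment": the same for the moment, N m; "gripper_width": finger opening in m; "gripper_force": force on a finger pad.
Only numpy, scipy, OpenCV 4.12 (cv2) and the standard library are available. Lean on these libraries where they do the work, as an engineer would, in place of code of your own. Each camera call takes 0.05 s, during which the arm holds its last target. There are 200 camera calls.

### The job

A tin of watch screws has run down the feed chute and sits jammed under the hold-down lips at its low end. Nudge it back up the chute until it is clear of the lips, lift it out, and stand it flat in the middle of the cork mat. The tin is open, so keep it the right way up, and leave the spare tin and the black loupe where they are.

Things in the scene. Friction and masses are not known exactly. Their poses are not given: they have to be found in the camera images.
- screw_tin: the jammed tin: flat round grey metal tin with tiny screws in it, 56 mm across, 15 mm high, about 50 g, a solid disc to the fingers. Origin: centre of its underside, z up. At first it lies on the chute's sloping floor under the lips, its centre 58 to 72 mm downhill of the chute's origin; it stays where it is left on the slope.
- feed_chute: dark steel feed chute, 220 x 68 mm, fixed. Origin on the bench under it; +x points level and uphill along its centre line, z up. Its floor rises 8 degrees towards +x: x = -100 (low end) to +120 mm, 30 mm above the bench at x = 0. The channel is 60 mm wide inside; uphill of the lips it is open above, with kerbs 4 mm high at the sides and upper end, and the tin can be lifted there.
- lips_end (a point): on the chute's centre line and floor, where the hold-down lips end (20 mm downhill of the chute's origin). From here down to the low end a steel lip runs along each wall, 18 to 21 mm above the floor; the slot between them is 40 mm wide, so a finger can travel in it. The tin is clear of the lips when its centre is 25 mm or more uphill of this point.
- low_end (a point): on the chute's centre line and floor at its low end, nearest the robot. Stop posts stand left and right of it at the walls, 6 mm thick and 19 mm high; the 40 mm gap between them is open, and the tin's edge may show in it.
- cork_mat: square cork mat, 120 x 120 mm, 5 mm thick, fixed on the bench. Origin: centre of its underside, on the bench.
- spare_tin: a second tin just like the first, standing by itself on the bench (not on the chute); not to be moved. Origin: centre of its underside.
- loupe: black round loupe, 54 mm across, 15 mm high, lying on the bench; not to be moved. Origin: centre of its underside.
Things that resemble listed ones, but are neither listed nor needed, are in the scene too. What is shaped like the screw_tin but green, red or yellow is not meant.

How it is judged:
By the outcome, as a careful person would: the job done as asked, in the order asked, and still so for the second after the job is handed in, with the robot touching nothing.
It also fails if it takes over 51 s, if anything falls off the work surface, if the arm or the gripper's body presses on something with over 40 N, if the wrist force passes 120 N, or if a joint passes its speed limit or range.

## Working session

There is one attempt and no reset: what is moved stays moved. The work goes in short steps, Python scripts to look and compute and a tool call to move; the robot and the scene stay as the last step left them, time stands still between calls to the robot, and variables do not carry over. Pictures are saved under pics/ and viewed, at most 10 in all, crops included, and the job is handed in when it is done.

Besides the shell and the picture viewer there is one more tool, called after "Request:" as name(argument=value, ...), one argument or row to a line, values as JSON. drive_tool: Moves the arm, as the interface text tells. Its arguments: {"type":"object","properties":{"increments":{"type":"array"},"squeeze":{"type":"number"}},"required":["increments"]}

```bash
mkdir -p pics; ls
python3 - <<'E'
from plant import r,capture,camera_model
import cv2,numpy as np
a=[]
for n in("scene","top"):
    im=capture(n)[:,:,::-1]; cv2.imwrite(f"pics/{n}0.png",im); a.append(im)
    m=camera_model(n); R=cv2.Rodrigues(np.array(m["rvec"],float))[0]; print(n,np.array(m["camera_matrix"]).round(0).tolist(),(-R.T@np.array(m["tvec"]).ravel()).round(3),R[2].round(2))
s=r.get_state();print(s["time_s"],s["tcp_pos"],s["eef_rot"],s["gripper_width"],s["contact_force"])
E
```

```text
pics
scene [[395.0, 0.0, 288.0], [0.0, 395.0, 199.0], [0.0, 0.0, 1.0]] [-0.084  0.476  0.575] [ 0.66 -0.38 -0.64]
top [[525.0, 0.0, 280.0], [0.0, 525.0, 214.0], [0.0, 0.0, 1.0]] [0.324 0.175 1.171] [ 0.14  0.01 -0.99]
0.1 [0.30181205 0.60330864 0.23673839] [ 1.79917271e+02 -8.23903062e-03 -2.65783287e+01] 0.08748193302535033 [-0.1555783  -0.44854327  0.34427273]
```

View pics/scene0.png

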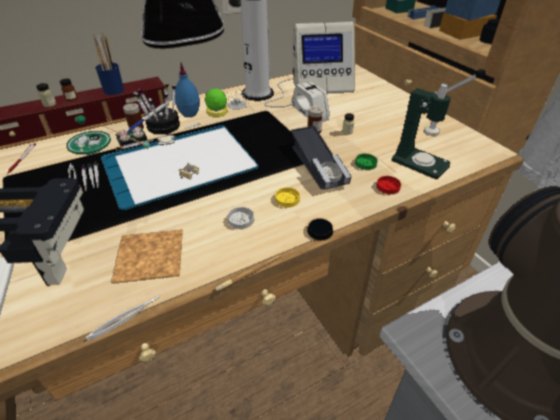

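View pics/top0.png

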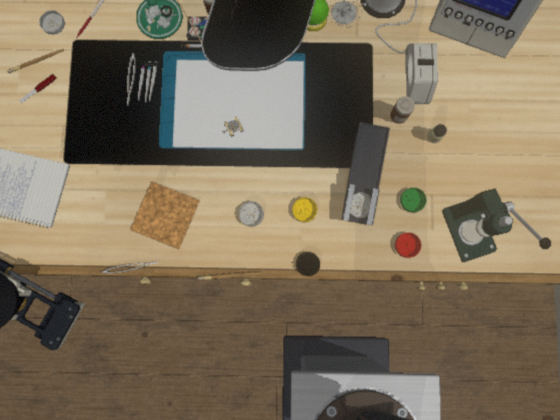

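Both views show the chute (top ≈ (365,173)), with a grey tin at its low end at top (358,203). The other candidates are:
- The grey tin on bare bench at (250,213), which is the spare.
- Yellow (303,210), green (412,200) and red (407,245) tins, which are ruled out by colour.
- The black loupe at (307,263).
- A grey reel at (343,12), which is not a tin.

The jammed tin is the one in the chute. I'll confirm it in an enlarged crop.

```bash
cat > h.py <<'E'
import cv2,numpy as np
from plant import r,capture,camera_model
def cam(n):
    m=camera_model(n); R=cv2.Rodrigues(np.array(m["rvec"],float))[0]
    return np.array(m["camera_matrix"],float),R,np.array(m["tvec"],float).ravel()
def ray(n,u,v,z,c=None):
    K,R,t=c or cam(n); C=-R.T@t; d=R.T@np.linalg.solve(K,[u,v,1.]); return C+d*(z-C[2])/d[2]
def proj(n,P,c=None):
    K,R,t=c or cam(n); p=(K@(R@np.asarray(P,float).T+t[:,None])); return (p[:2]/p[2]).T
E
python3 - <<'E'
from h import *
a=cv2.imread("pics/top0.png");b=cv2.imread("pics/scene0.png")
A=cv2.resize(a[115:230,335:395],None,fx=5,fy=5,interpolation=2);B=cv2.resize(b[115:195,285:355],None,fx=7,fy=7,interpolation=2)
o=np.zeros((575,800,3),np.uint8);o[:575,:300]=A;o[:560,305:795]=B[:, :490];cv2.imwrite("pics/c1.png",o)
hsv=cv2.cvtColor(a,cv2.COLOR_BGR2HSV)
m=cv2.inRange(hsv,(5,110,60),(22,255,215)); m[:170]=0;m[260:]=0;m[:,:120]=0;m[:,210:]=0
c=max(cv2.findContours(cv2.morphologyEx(m,cv2.MORPH_CLOSE,np.ones((5,5))),0,2)[0],key=cv2.contourArea)
q=cv2.minAreaRect(c);print(q,ray("top",*q[0],.005),[ray("top",*p,.005).round(3) for p in cv2.boxPoints(q)])
for n,u,v in(("spare",250,213),("loupe",307,263),("yel",303,210)):print(n,ray("top",u,v,.015).round(3))
E
```

```text
((164.36981201171875, 214.61245727539062), (52.846160888671875, 53.30769729614258), 22.61986541748047) [0.4874237 0.4483467 0.005    ] [array([0.453, 0.524, 0.005]), array([0.567, 0.485, 0.005]), array([0.522, 0.372, 0.005]), array([0.41 , 0.413, 0.005])]
spare [0.493 0.255 0.015]
loupe [0.384 0.127 0.015]
yel [0.502 0.137 0.015]
```

View pics/c1.png

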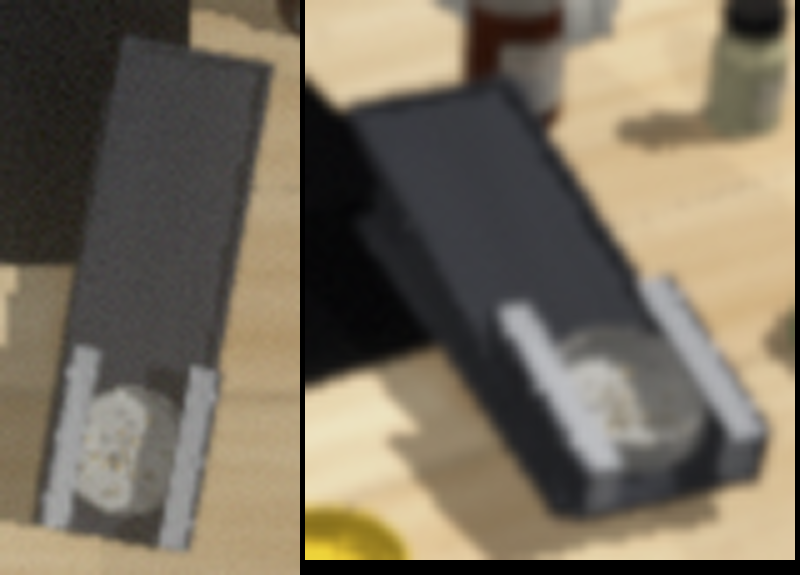

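The crop confirms it: a grey tin with pale screws, centred at crop (130,450) (top ≈ (361,205)), between the two light lips. Next I'll compute the chute pose.

Run:
```python
from h import *
P=lambda u,v,z:ray("top",335+(u+.5)/5-.5,115+(v+.5)/5-.5,z)
ul,ur=P(125,38,.051),P(272,65,.051); lr,ll=P(188,549,.037),P(38,525,.037)
up=(ul+ur)/2;lo=(ll+lr)/2;d=(up-lo)[:2];L=np.linalg.norm(d);yaw=np.degrees(np.arctan2(d[1],d[0]))
print("w",np.linalg.norm(ul-ur),np.linalg.norm(ll-lr),"L",L,"yaw",yaw)
d/=L; o=lo[:2]+d*(L*100/220); n=np.array([-d[1],d[0]])
print("origin",o, "low",lo,"up",up)
for nm,u,v,z in(("lipL",88,347,.048),("lipR",205,370,.048),("tin",130,450,.036)):
    p=P(u,v,z)[:2]-o; print(nm,p@d,p@n,P(u,v,z))
# model keypoints into scene crop for check
K=[]
c,s=d
for x,y,z in((120,34,.051),(120,-34,.051),(-100,34,.037),(-100,-34,.037),(-20,34,.048),(-20,-34,.048)):
    q=o+d*x/1e3+n*y/1e3;K.append([*q,z])
print(((proj("scene",K)-[285,115])*7+[305,0]).round())
```

```text
w 0.06564886742659572 0.06579784511092242 L 0.21790364154795622 yaw -9.607906614813528
origin [0.57152391 0.00332837] low [0.47386613 0.0198598  0.037     ] up [ 0.68871324 -0.01650936  0.051     ]
lipL -0.020440424456787204 0.025584379454063975 [0.55564036 0.03196548 0.048     ]
lipR -0.02118914904138833 -0.02602946814345424 [ 0.54628754 -0.01879942  0.048     ]
tin -0.05967162379944913 -0.0011455478643897057 [0.5124981  0.01215837 0.036     ]
[[348.  99.]
 [516.  69.]
 [588. 469.]
 [779. 427.]
 [492. 306.]
 [675. 269.]]
```

Request:
drive_tool(
  increments=[
    [[-1,0.4,0.47,0,0],[-1,0.81,0.94,0,0],[-1,0.81,0.94,0,0]],
  ],
  squeeze=5,
)

```text
time_s: 0.48
tcp_pos: [0.3387, 0.4563, 0.2376]
eef_rot: [180.0, 0.0, -26.6]
contact_force: [0.5, 1.0, -0.1]
gripper_width: 0.0629
gripper_force: 0.0
```

Request:
drive_tool(
  increments=[
    [[-1,0.4,0.47,0,0],[-1,0.81,0.94,0,0],[-1,0.81,0.94,0,0]],
  ],
)

```text
time_s: 0.85
tcp_pos: [0.3751, 0.3124, 0.2377]
eef_rot: [-180.0, 0.0, -26.7]
contact_force: [0.2, -0.6, 0.5]
gripper_width: 0.0332
gripper_force: 0.0
```

Request:
drive_tool(
  increments=[
    [[-1,0.4,0.47,0,0],[-1,0.81,0.94,0,0],[-1,0.81,0.94,0,0]],
  ],
)

```text
time_s: 1.23
tcp_pos: [0.4117, 0.1685, 0.2377]
eef_rot: [-180.0, -0.0, -26.7]
contact_force: [0.1, 0.6, 0.1]
gripper_width: 0.0033
gripper_force: 0.0
```

Request:
drive_tool(
  increments=[
    [[-1,0.27,0.31,0,0.028],[-1,0.54,0.62,0,0.056],[-1,0.81,0.94,0,0.084],[-1,0.81,0.94,0,0.112],[-1,0.81,0.94,0,0.14]],
  ],
)

```text
time_s: 1.85
tcp_pos: [0.4484, 0.0257, 0.2374]
eef_rot: [180.0, -0.0, -77.4]
contact_force: [0.9, 0.7, 0.8]
gripper_width: 0.0005
gripper_force: 0.0
```

Request:
drive_tool(
  increments=[
    [[-1,0,0,0,0.028],[-1,0,0,0,0.056],[-1,0,0,0,0.063],[-1,0,0,0,0.063]],
  ],
)

```text
time_s: 2.35
tcp_pos: [0.4482, 0.0266, 0.2375]
eef_rot: [180.0, -0.0, -99.6]
contact_force: [-0.1, -0.1, -0.2]
gripper_width: 0.0003
gripper_force: 0.0
```

Run:
```python
from h import *
c=cam("wrist"); cv2.imwrite("pics/w1.png",capture("wrist")[:,:,::-1])
o=np.array([.5715,.0033]);a=np.radians(-9.6);d=np.array([np.cos(a),np.sin(a)]);n=np.array([-d[1],d[0]])
pts=[[*(o+d*x+n*y),.03+.1405*x+h] for x,y,h in((-.1,.034,.021),(-.1,-.034,.021),(-.02,.034,.021),(-.02,-.034,.021),(-.06,0,.015),(.12,.034,.004),(.12,-.034,.004))]
print(proj("wrist",pts,c).round(1)); np.savez("w1.npz",K=c[0],R=c[1],t=c[2])
```

```text
[[251.6 215.4]
 [250.3 152.6]
 [175.3 218.5]
 [169.9 153.8]
 [213.4 184.8]
 [ 41.3 219.4]
 [ 28.8 154.2]]
```

View pics/w1.png

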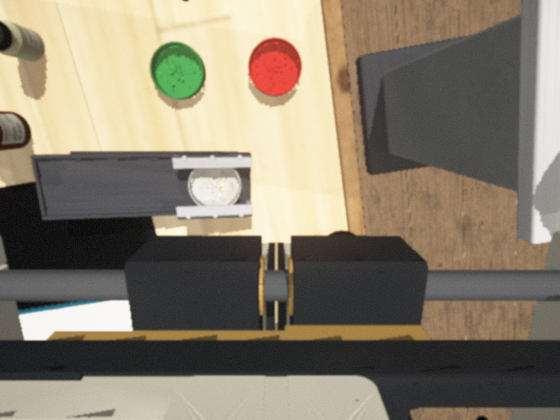

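The wrist view shows the chute's low end at (251,153)–(251,217), the lip ends near (175,158)/(177,215) and the tin at (214,187). That agrees with my estimate to about 1 mm. I'll centre on the chute and descend downhill of the tin.

Request:
drive_tool(
  increments=[
    [[-1,0.02,0,0.45,0],[-1,0.02,0,0.9,0],[-1,0.02,0,0.9,0]],
  ],
)

```text
time_s: 2.78
tcp_pos: [0.445, 0.0228, 0.1268]
eef_rot: [179.6, -0.2, -99.6]
contact_force: [0.6, -0.4, 0.9]
gripper_width: 0.0007
gripper_force: 0.0
```

Request:
drive_tool(
  increments=[
    [[-1,0,0,0.35,0],[-1,0,0,0.6,0],[-1,0,0,0.79,0],[-1,0,0,0.79,0]],
  ],
)

```text
time_s: 3.28
tcp_pos: [0.4482, 0.0241, 0.0354]
eef_rot: [180.0, -0.0, -99.6]
contact_force: [0.0, 0.7, -0.2]
gripper_width: 0.0008
gripper_force: 0.0
```

Request:
drive_tool(
  increments=[
    [[-1,0,-0.06,-0.008,0],[-1,0,-0.12,-0.017,0],[-1,0,-0.18,-0.025,0],[-1,0,-0.24,-0.034,0],[-1,0,-0.3,-0.042,0]],
  ],
)

```text
time_s: 3.9
tcp_pos: [0.4819, 0.0172, 0.0399]
eef_rot: [179.9, -0.1, -99.7]
contact_force: [-8.5, 1.3, 11.4]
gripper_width: 0.0004
gripper_force: 6.0
```

Run:
```python
from h import *
a=capture("top")[:,:,::-1];b=capture("scene")[:,:,::-1]
A=cv2.resize(a[115:235,325:405],None,fx=4.5,fy=4.5,interpolation=2);B=cv2.resize(b[105:205,275:365],None,fx=4.8,fy=4.8,interpolation=2)
o=np.zeros((560,800,3),np.uint8);o[:540,:360]=A;o[:480,365:797]=B;cv2.imwrite("pics/c2.png",o)
```

```text
(no output)
```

View pics/c2.png

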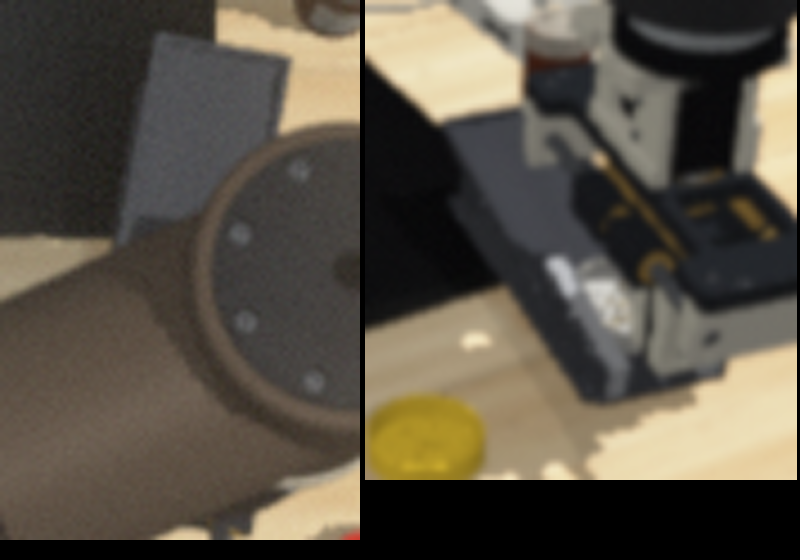

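The scene crop shows the finger at the low end (crop (670,340)) and the tin still between the lips near (608,300). The upward force of 11 N is unexpected, so I'll look from the wrist before pushing on.

Run:
```python
from h import *
c=cam("wrist"); w=capture("wrist")[:,:,::-1]
o=np.array([.5715,.0033]);a=np.radians(-9.6);d=np.array([np.cos(a),np.sin(a)]);n=np.array([-d[1],d[0]])
pts=[[*(o+d*x+n*y),.03+.1405*x+h] for x,y,h in((-.1,.034,.021),(-.1,-.034,.021),(-.02,.034,.021),(-.02,-.034,.021),(-.06,0,.015),(-.04,0,.015),(-.07,0,.008))]
print(proj("wrist",pts,c).round(1))
cv2.imwrite("pics/w2.png",cv2.resize(w[20:320,60:460],None,fx=2,fy=2,interpolation=2))
s=r.get_state();print(s["tcp_pos"],s["contact_force"],s["moment"],s["gripper_force"])
```

```text
[[293.1 328.5]
 [294.7 201.6]
 [130.2 343.1]
 [112.  208.4]
 [213.  268.4]
 [170.8 271. ]
 [235.1 261.3]]
[0.48232776 0.01725993 0.03988705] [-3.42585337  0.0719516   7.42700259] [0.07968464 1.65703459 0.03587351] 3.1989504396915436
```

View pics/w2.png

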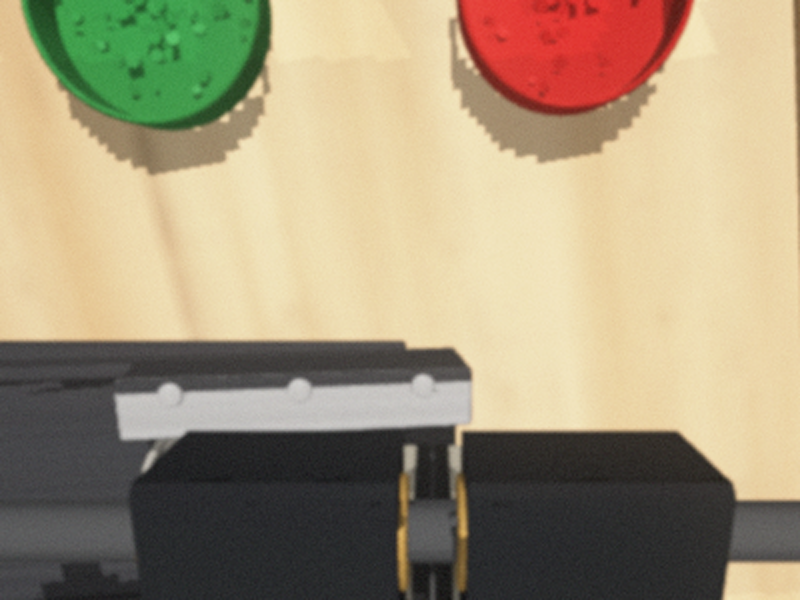

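The wrist view shows the tin's uphill rim at about crop (145,460), near the lip end. That puts its centre near -46 mm, so it has moved about 14 mm. I'll back off slightly to see where the vertical force comes from.

Request:
drive_tool(
  increments=[
    [[-1,0,0.05,0,0],[-1,0,0.05,0,0]],
  ],
)

```text
time_s: 4.3
tcp_pos: [0.4769, 0.0188, 0.0398]
eef_rot: [-180.0, 0.0, -99.7]
contact_force: [0.3, 0.2, 0.2]
gripper_width: 0.0004
gripper_force: 0.0
```

Request:
drive_tool(
  increments=[
    [[-1,0,0.1,0,0],[-1,0,0.1,0,0]],
  ],
)

```text
time_s: 4.55
tcp_pos: [0.4641, 0.0208, 0.0398]
eef_rot: [180.0, -0.0, -99.6]
contact_force: [-0.5, -0.8, 0.5]
gripper_width: 0.0
gripper_force: 0.0
```

Run:
```python
from h import *
w=capture("wrist")[:,:,::-1];b=capture("scene")[:,:,::-1]
o=np.zeros((560,800,3),np.uint8);o[:450,:480]=cv2.resize(w[180:330,80:240],None,fx=3,fy=3,interpolation=2);o[:500,485:800]=cv2.resize(b[120:220,300:363],None,fx=5,fy=5,interpolation=2)
cv2.imwrite("pics/w3.png",o)
```

```text
(no output)
```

View pics/w3.png

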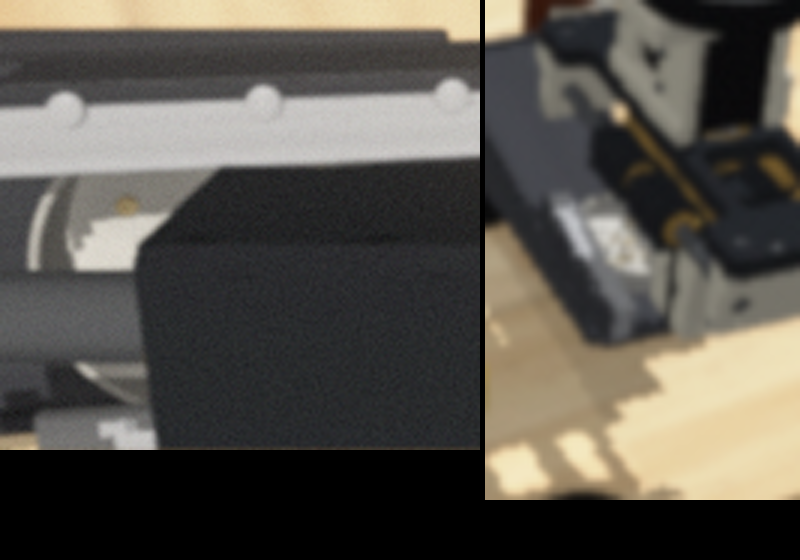

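The tin is still flat and upright between the lips, with its uphill rim at wrist px (92,258). The force vanished as soon as I backed off, so the contact was the tin's rim on the rounded fingertip. I'll push 8 mm lower.

Request:
drive_tool(
  increments=[
    [[-1,0,0,0.033,0],[-1,0,0,0.065,0],[-1,0,0,0.065,0]],
  ],
)

```text
time_s: 5.03
tcp_pos: [0.4649, 0.0206, 0.0315]
eef_rot: [180.0, -0.0, -99.7]
contact_force: [-0.9, 0.9, 0.5]
gripper_width: 0.0002
gripper_force: 0.0
```

Request:
drive_tool(
  increments=[
    [[-1,0,-0.05,-0.007,0],[-1,0,-0.1,-0.014,0],[-1,0,-0.14,-0.02,0],[-1,0,-0.17,-0.024,0],[-1,0,-0.2,-0.028,0]],
  ],
)

```text
time_s: 5.65
tcp_pos: [0.4888, 0.0166, 0.0353]
eef_rot: [180.0, -0.0, -99.7]
contact_force: [-1.1, 0.7, 0.8]
gripper_width: 0.0003
gripper_force: 0.7
```

Request:
drive_tool(
  increments=[
    [[-1,0,-0.05,-0.007,0],[-1,0,-0.1,-0.014,0],[-1,0,-0.15,-0.021,0],[-1,0,-0.2,-0.028,0],[-1,0,-0.25,-0.035,0]],
  ],
)

```text
time_s: 6.28
tcp_pos: [0.5188, 0.0117, 0.0396]
eef_rot: [180.0, -0.0, -99.7]
contact_force: [-0.7, -0.1, 1.0]
gripper_width: 0.0005
gripper_force: 0.7
```

Run:
```python
from h import *
w=capture("wrist")[:,:,::-1];b=capture("scene")[:,:,::-1]
o=np.zeros((560,800,3),np.uint8);o[:480,:480]=cv2.resize(w[140:380,20:260],None,fx=2,fy=2,interpolation=2);o[:500,485:800]=cv2.resize(b[120:220,300:363],None,fx=5,fy=5,interpolation=2)
cv2.imwrite("pics/w4.png",o)
```

```text
(no output)
```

View pics/w4.png

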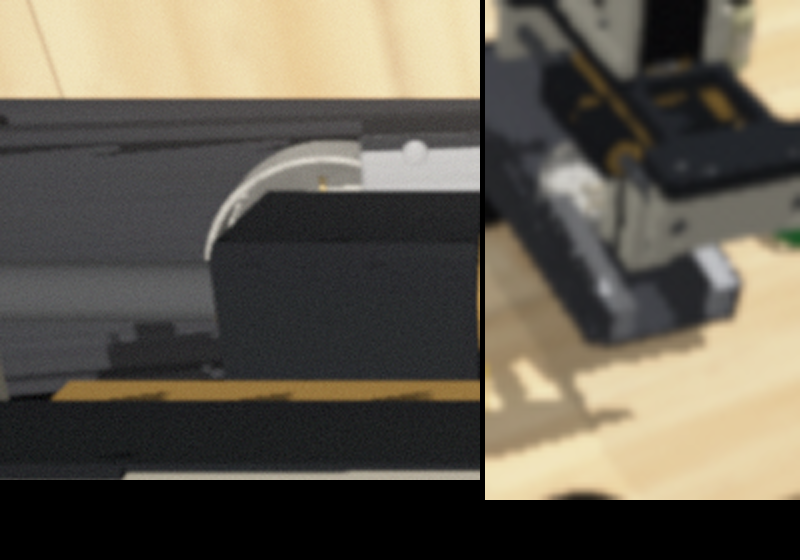

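The tin is coming out of the lips upright. Its uphill rim is at crop (207,255) and its widest point is near the lip end at (362,150), so its centre is about -16 mm. I'll push another 45 mm.

Request:
drive_tool(
  increments=[
    [[-1,0,-0.05,-0.007,0],[-1,0,-0.1,-0.014,0],[-1,0,-0.15,-0.021,0],[-1,0,-0.19,-0.027,0]],
  ],
)

```text
time_s: 6.88
tcp_pos: [0.5414, 0.0079, 0.0428]
eef_rot: [-180.0, 0.0, -99.7]
contact_force: [-0.8, -0.3, -0.1]
gripper_width: 0.0005
gripper_force: 0.1
```

Request:
drive_tool(
  increments=[
    [[-1,0,-0.05,-0.007,0],[-1,0,-0.1,-0.014,0],[-1,0,-0.15,-0.021,0],[-1,0,-0.19,-0.027,0],[-1,0,-0.19,-0.027,0]],
  ],
)

```text
time_s: 7.5
tcp_pos: [0.5638, 0.0041, 0.0461]
eef_rot: [-180.0, 0.0, -99.7]
contact_force: [-0.1, -0.1, 0.0]
gripper_width: 0.0005
gripper_force: 0.0
```

Request:
drive_tool(
  increments=[
    [[-1,0,0.1,0,0],[-1,0,0.2,0,0],[-1,0,0.2,-0.4,0],[-1,0,0.4,-0.9,0.0],[-1,0,0.4,-0.9,0]],
  ],
)

```text
time_s: 8.12
tcp_pos: [0.5165, 0.013, 0.1587]
eef_rot: [-179.6, 0.2, -99.6]
contact_force: [-0.2, 0.5, -1.4]
gripper_width: 0.0007
gripper_force: 0.0
```

Run:
```python
from h import *
c=cam("wrist"); w=capture("wrist")[:,:,::-1]; np.savez("w5.npz",K=c[0],R=c[1],t=c[2]); cv2.imwrite("pics/w5raw.png",w)
o=np.array([.5715,.0033]);a=np.radians(-9.6);d=np.array([np.cos(a),np.sin(a)]);n=np.array([-d[1],d[0]])
pts=[[*(o+d*x+n*y),.03+.1405*x+h] for x,y,h in((-.02,.034,.021),(-.02,-.034,.021),(.03,0,.015),(.12,.034,.004),(.12,-.034,.004))]
print(proj("wrist",pts,c).round(1)); print(r.get_state()["tcp_pos"])
cv2.imwrite("pics/w5.png",cv2.resize(w,None,fx=1.4,fy=1.4,interpolation=2))
```

```text
[[232.6 247.4]
 [229.6 165.8]
 [168.8 208.2]
 [ 63.2 248.3]
 [ 48.3 166.3]]
[0.51588529 0.01284281 0.1567789 ]
```

View pics/w5.png

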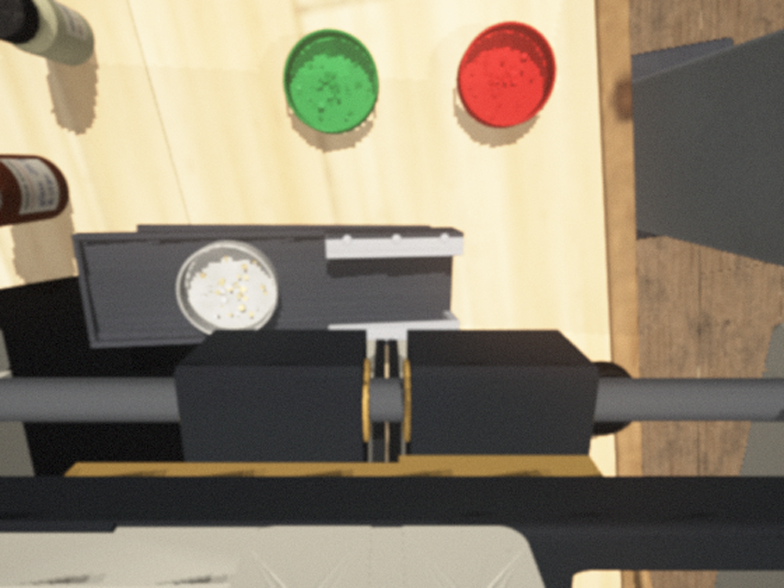

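The tin is clear of the lips, upright, with its centre at view (228,288), which is wrist (162.5,205.5). I'll compute the grasp.

Run:
```python
from h import *
f=np.load("w5.npz");c=(f["K"],f["R"],f["t"])
o=np.array([.5715,.0033]);a=np.radians(-9.6);d=np.array([np.cos(a),np.sin(a)]);n=np.array([-d[1],d[0]])
x=.033
for _ in range(4):
    p=ray("",162.5,205.5,.045+.1405*x,c); x=(p[:2]-o)@d
print(p,x,(p[:2]-o)@n)
s=r.get_state();D=p[:2]-s["tcp_pos"][:2];y=np.radians(s["eef_rot"][2])
print(s["tcp_pos"],"tool",D@[np.cos(y),np.sin(y)]/.12,D@[np.sin(y),-np.cos(y)]/.12)
```

```text
[ 0.60526782 -0.00488191  0.04986968] 0.034659423189985106 -0.0024359151507020926
[0.51588529 0.01284281 0.1567789 ] tool 0.021406578539327984 -0.7590565875534169
```

Request:
drive_tool(
  increments=[
    [[1,0.01,-0.2,0,-0.028],[1,0.01,-0.4,0,-0.056],[1,0.02,-0.6,0,-0.084],[1,0.02,-0.76,0,-0.112],[1,0.02,-0.76,0,-0.14]],
  ],
)

```text
time_s: 8.8
tcp_pos: [0.6055, -0.0057, 0.152]
eef_rot: [179.9, 0.1, -49.0]
contact_force: [-0.2, -0.5, -0.6]
gripper_width: 0.0447
gripper_force: 0.0
```

Request:
drive_tool(
  increments=[
    [[1,0,0,0,-0.028],[1,0,0,0,-0.056],[1,0,0,0,-0.084],[1,0,0,0,-0.11],[1,0,0,0,-0.11]],
  ],
)

```text
time_s: 9.43
tcp_pos: [0.6046, -0.0055, 0.1527]
eef_rot: [180.0, 0.1, -9.7]
contact_force: [0.1, 0.3, 0.3]
gripper_width: 0.0871
gripper_force: 0.0
```

Run:
```python
from h import *
p=np.array([.6053,-.0045]);s=r.get_state();D=p-s["tcp_pos"][:2];y=np.radians(s["eef_rot"][2])
print(s["tcp_pos"],s["eef_rot"],s["gripper_width"],"tool",D@[np.cos(y),np.sin(y)]/.12,D@[np.sin(y),-np.cos(y)]/.12,(s["tcp_pos"][2]-.052)/.12)
```

```text
[ 0.60457662 -0.00548315  0.15274951] [ 1.79957141e+02  1.12793948e-01 -9.71431074e+00] 0.08713867895849955 tool 0.0045592790717519744 -0.009092572651602947 0.8395792397459704
```

Request:
drive_tool(
  increments=[
    [[1,0.005,-0.009,0.35,0],[1,0.005,-0.009,0.6,0],[1,0.005,-0.009,0.75,0],[1,0.005,-0.009,0.84,0],[1,0.005,-0.009,0.84,0]],
  ],
)

```text
time_s: 10.05
tcp_pos: [0.6057, -0.0046, 0.0524]
eef_rot: [180.0, 0.1, -9.8]
contact_force: [0.3, -0.9, 0.1]
gripper_width: 0.0878
gripper_force: 0.0
```

Request:
drive_tool(
  increments=[
    [[-1,0,0,0,0],[-1,0,0,0,0],[-1,0,0,0,0],[-1,0,0,0,0],[-1,0,0,0,0]],
  ],
  squeeze=15,
)

```text
time_s: 10.68
tcp_pos: [0.6069, -0.0039, 0.0537]
eef_rot: [-179.9, -0.1, -9.7]
contact_force: [-0.8, 4.7, 3.1]
gripper_width: 0.0553
gripper_force: 15.0
```

Request:
drive_tool(
  increments=[
    [[-1,0,0,0,0],[-1,0,0,0,0]],
  ],
)

```text
time_s: 10.92
tcp_pos: [0.6069, -0.0039, 0.0537]
eef_rot: [-179.9, -0.1, -9.6]
contact_force: [-0.4, 5.1, 3.6]
gripper_width: 0.0551
gripper_force: 15.0
```

Request:
drive_tool(
  increments=[
    [[-1,0,0,-0.04,0],[-1,0,0,-0.12,0],[-1,0,0,-0.3,0],[-1,0,0,-0.55,0],[-1,0,0,-0.55,0]],
  ],
)

```text
time_s: 11.55
tcp_pos: [0.6078, -0.0048, 0.1223]
eef_rot: [-179.9, -0.2, -9.6]
contact_force: [0.2, 0.5, -0.1]
gripper_width: 0.055
gripper_force: 15.0
```

Run:
```python
from h import *
w=capture("wrist")[:,:,::-1];b=capture("scene")[:,:,::-1]
o=np.zeros((600,800,3),np.uint8);o[:420,:560]=w[:420];o[:600,560:800]=cv2.resize(b[90:190,310:350],None,fx=6,fy=6,interpolation=2)
cv2.imwrite("pics/w6.png",o)
s=r.get_state();print(s["tcp_pos"],s["eef_rot"],s["gripper_width"],s["gripper_force"],s["contact_force"],s["time_s"])
D=np.array([.4874,.4483])-s["tcp_pos"][:2];y=np.radians(s["eef_rot"][2])
print("mat",D@[np.cos(y),np.sin(y)]/.12,D@[np.sin(y),-np.cos(y)]/.12)
```

```text
[ 0.6061029  -0.00487141  0.11962872] [-1.79996422e+02 -1.50072494e-02 -9.67228575e+00] 0.05522331992737113 14.999513179063797 [-0.01369861  0.20405568 -1.61859044] 11.65
mat -1.6096168068321506 -3.5565494648223903
```

View pics/w6.png

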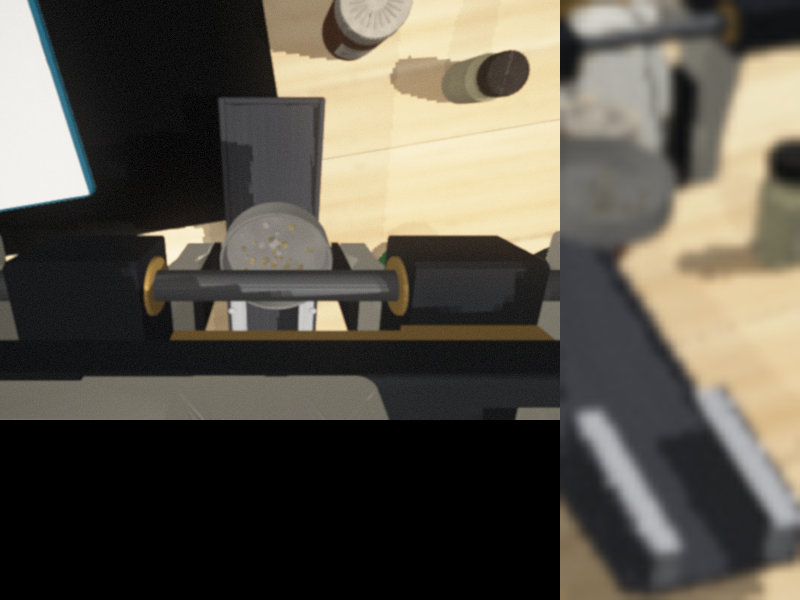

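The wrist view shows the tin held upright, its screws visible and centred near (277,255), clear of the chute. I'll carry it to the mat.

Run:
```python
from h import *
s=r.get_state();p=ray("wrist",277,255,s["tcp_pos"][2]-.004);D=p[:2]-s["tcp_pos"][:2];y=np.radians(s["eef_rot"][2])
print("tin-tcp tool x,y mm",1e3*D@[np.cos(y),np.sin(y)],1e3*D@[np.sin(y),-np.cos(y)],1e3*D)
```

```text
tin-tcp tool x,y mm 4.19388018760328 0.9386354517662597 [ 3.97656101 -1.6299172 ]
```

Request:
drive_tool(
  increments=[
    [[-1,-0.06,-0.13,0,0],[-1,-0.16,-0.35,0,0],[-1,-0.28,-0.62,0,0],[-1,-0.4,-0.89,0,0]],
  ],
)

```text
time_s: 12.15
tcp_pos: [0.5758, 0.11, 0.1184]
eef_rot: [179.9, 0.1, -9.7]
contact_force: [1.3, 0.2, -0.4]
gripper_width: 0.0556
gripper_force: 15.0
```

Request:
drive_tool(
  increments=[
    [[-1,-0.13,-0.3,0,0],[-1,-0.27,-0.6,0,0],[-1,-0.4,-0.89,0,0]],
  ],
)

```text
time_s: 12.52
tcp_pos: [0.5462, 0.2236, 0.1184]
eef_rot: [179.9, 0.1, -9.6]
contact_force: [1.0, 0.2, -1.2]
gripper_width: 0.0556
gripper_force: 15.0
```

Request:
drive_tool(
  increments=[
    [[-1,-0.13,-0.3,0,0],[-1,-0.27,-0.6,0,0],[-1,-0.4,-0.89,0,0]],
  ],
)

```text
time_s: 12.9
tcp_pos: [0.5167, 0.3369, 0.1183]
eef_rot: [179.9, 0.1, -9.6]
contact_force: [0.9, 0.5, -0.3]
gripper_width: 0.0553
gripper_force: 15.0
```

Request:
drive_tool(
  increments=[
    [[-1,-0.13,-0.3,0,0],[-1,-0.24,-0.55,0,0],[-1,-0.33,-0.75,0,0],[-1,-0.39,-0.87,0,0],[-1,-0.39,-0.87,0,0]],
  ],
)

```text
time_s: 13.52
tcp_pos: [0.4889, 0.4469, 0.1187]
eef_rot: [180.0, 0.0, -9.6]
contact_force: [-0.9, 0.1, -0.7]
gripper_width: 0.0553
gripper_force: 15.0
```

Run:
```python
from h import *
s=r.get_state();D=np.array([.4874,.4483])-s["tcp_pos"][:2];y=np.radians(s["eef_rot"][2])
print(s["tcp_pos"],s["eef_rot"],s["gripper_width"],s["contact_force"],"mat",D@[np.cos(y),np.sin(y)]/.12,D@[np.sin(y),-np.cos(y)]/.12)
w=capture("wrist")[:,:,::-1]
c=cam("wrist");print(proj("",[[.4874,.4483,.005]],c))
hsv=cv2.cvtColor(w,cv2.COLOR_BGR2HSV);m=cv2.inRange(hsv,(3,100,50),(22,255,220));cs=max(cv2.findContours(m,0,2)[0],key=cv2.contourArea)
print(cv2.boundingRect(cs),cv2.contourArea(cs))
for k in cv2.approxPolyDP(cs,6,True)[:,0]: print(k, ray("",*map(float,k),.005,c)[:2].round(4))
```

```text
[0.4889364  0.4468674  0.11874829] [ 1.79959257e+02  1.76744133e-02 -9.59621319e+00] 0.05531865222076177 [-0.88008226  0.11718696 -0.73074962] mat -0.01461437102286735 -0.009636934419640905
[[273.03837458 208.79615723]]
(194, 121, 168, 126) 12479.0
[210 123] [0.5623 0.4841]
[195 242] [0.47   0.5177]
[220 246] [0.4629 0.4978]
[248 207] [0.4923 0.4682]
[291 199] [0.493  0.4326]
[307 206] [0.4851 0.4206]
[295 205] [0.4875 0.4301]
[318 219] [0.4726 0.4133]
[331 246] [0.4472 0.4058]
[338 242] [0.4498 0.3995]
[351 190] [0.4923 0.3839]
[343 184] [0.4982 0.3896]
[340 195] [0.4897 0.3931]
[329 196] [0.4903 0.4019]
[336 181] [0.5016 0.3949]
[351 176] [0.5036 0.3826]
[353 183] [0.4977 0.3817]
[360 150] [0.5228 0.3735]
```

Seen from here, the mat's far corners agree with the top view within 2–3 mm. I'll correct for the tin's 4 mm offset in the grip and lower it.

Request:
drive_tool(
  increments=[
    [[-1,-0.048,-0.014,0.2,0],[-1,-0.048,-0.014,0.4,0],[-1,-0.048,-0.014,0.58,0],[-1,-0.048,-0.014,0.68,0],[-1,-0.048,-0.014,0.73,0]],
  ],
)

```text
time_s: 14.2
tcp_pos: [0.4843, 0.4482, 0.0313]
eef_rot: [180.0, 0.0, -9.7]
contact_force: [-0.9, 0.2, 0.1]
gripper_width: 0.0551
gripper_force: 15.0
```

Request:
drive_tool(
  increments=[
    [[-1,0,0,0.008,0],[-1,0,0,0.016,0],[-1,0,0,0.016,0]],
  ],
  squeeze=6,
)

```text
time_s: 14.58
tcp_pos: [0.4843, 0.4492, 0.0303]
eef_rot: [-180.0, -0.0, -9.6]
contact_force: [-0.4, 0.1, -0.8]
gripper_width: 0.0557
gripper_force: 6.0
```

Request:
drive_tool(
  increments=[
    [[-1,0,0,0.008,0],[-1,0,0,0.016,0],[-1,0,0,0.024,0],[-1,0,0,0.024,0]],
  ],
  squeeze=4,
)

```text
time_s: 15.08
tcp_pos: [0.4842, 0.4489, 0.0268]
eef_rot: [-180.0, -0.0, -9.7]
contact_force: [0.3, 0.0, -0.1]
gripper_width: 0.0552
gripper_force: 4.0
```

Request:
drive_tool(
  increments=[
    [[-1,0,0,0.006,0],[-1,0,0,0.012,0],[-1,0,0,0.018,0],[-1,0,0,0.018,0]],
  ],
)

```text
time_s: 15.58
tcp_pos: [0.4841, 0.4489, 0.0246]
eef_rot: [180.0, 0.0, -9.7]
contact_force: [-0.2, -0.0, -0.1]
gripper_width: 0.056
gripper_force: 4.0
```

Request:
drive_tool(
  increments=[
    [[-1,0,0,0.005,0],[-1,0,0,0.01,0],[-1,0,0,0.01,0]],
  ],
)

```text
time_s: 15.95
tcp_pos: [0.4841, 0.4489, 0.0237]
eef_rot: [-180.0, -0.0, -9.7]
contact_force: [0.2, -1.5, 1.6]
gripper_width: 0.0556
gripper_force: 4.0
```

Request:
drive_tool(
  increments=[
    [[-1,0,0,0.005,0],[-1,0,0,0.01,0],[-1,0,0,0.01,0]],
  ],
)

```text
time_s: 16.32
tcp_pos: [0.4842, 0.4489, 0.0228]
eef_rot: [-180.0, -0.0, -9.6]
contact_force: [-1.5, -2.1, 4.9]
gripper_width: 0.056
gripper_force: 4.0
```

The tin is in contact and pressed flat at the predicted height. I'll release it and retreat upward.

Request:
drive_tool(
  increments=[
    [[1,0,0,0,0],[1,0,0,0,0],[1,0,0,0,0],[1,0,0,0,0]],
  ],
)

```text
time_s: 16.82
tcp_pos: [0.484, 0.4489, 0.0221]
eef_rot: [180.0, 0.0, -9.7]
contact_force: [0.3, 0.2, 0.2]
gripper_width: 0.0865
gripper_force: 0.0
```

Request:
drive_tool(
  increments=[
    [[1,0,0,-0.1,0],[1,0,0,-0.4,0],[1,0,0,-0.9,0],[1,0,0,-0.9,0]],
  ],
)

```text
time_s: 17.32
tcp_pos: [0.4863, 0.4516, 0.1372]
eef_rot: [-179.5, -0.3, -9.6]
contact_force: [-0.1, -0.0, -0.8]
gripper_width: 0.0876
gripper_force: 0.0
```

Request:
drive_tool(
  increments=[
    [[1,-0.2,0.5,-0.2,0],[1,-0.2,0.9,-0.4,0],[1,-0.2,0.9,-0.4,0],[1,-0.2,0.9,-0.4,0]],
  ],
)

```text
time_s: 17.82
tcp_pos: [0.4425, 0.3467, 0.179]
eef_rot: [-179.9, -0.0, -9.7]
contact_force: [0.5, 0.0, 0.5]
gripper_width: 0.0875
gripper_force: 0.0
```

Run:
```python
from h import *
for n in("wrist","top","scene"):
    c=cam(n);w=capture(n)[:,:,::-1];cv2.imwrite(f"pics/end_{n}.png",w)
    hsv=cv2.cvtColor(w,cv2.COLOR_BGR2HSV)
    q=np.array([.486,.448]);ang=np.radians(np.arange(0,360,90))
    poly=np.array([[*(q+.046*np.array([np.cos(t),np.sin(t)])),.01] for t in np.radians(np.arange(0,360,10))])
    M=np.zeros(w.shape[:2],np.uint8);cv2.fillPoly(M,[proj(n,poly,c).astype(np.int32)],255)
    m=cv2.inRange(hsv,(0,0,0),(180,85,255))&M; m=cv2.morphologyEx(m,cv2.MORPH_CLOSE,np.ones((5,5)))
    cs=cv2.findContours(m,0,2)[0]
    if cs:
        k=max(cs,key=cv2.contourArea); h=cv2.convexHull(k);mm=cv2.moments(h)
        u,v=mm["m10"]/mm["m00"],mm["m01"]/mm["m00"];P=np.array([ray(n,*map(float,a[0]),.018,c)[:2] for a in h])
        print(n,(u,v),ray(n,u,v,.016,c).round(4),"extent",np.ptp(P,0).round(4),cv2.fitEllipse(h) if len(h)>5 else"")
a=cv2.imread("pics/top0.png").astype(int);b=cv2.imread("pics/end_top.png").astype(int)
for nm,u,v in(("spare",250,213),("loupe",307,263),("yel",303,210)):print(nm,abs(a-b)[v-14:v+15,u-14:u+15].mean().round(1))
print(r.get_state()["tcp_pos"])
```

```text
wrist (161.38900952062804, 167.82740381938643) [0.4848 0.4484 0.016 ] extent [0.0564 0.0595] ((161.40245056152344, 167.8425750732422), (60.182159423828125, 63.85850524902344), 114.80681610107422)
top (163.49456317960255, 214.67729033870762) [0.4857 0.4477 0.016 ] extent [0.0923 0.0919] ((163.5321502685547, 214.67245483398438), (40.80274200439453, 42.255985260009766), 38.98267364501953)
scene (148.3983991737671, 251.9630777175316) [0.483  0.4505 0.016 ] extent [0.0679 0.0559] ((148.3816375732422, 252.0081787109375), (25.68739128112793, 32.87523651123047), 71.62902069091797)
spare 29.2
loupe 10.6
yel 16.7
[0.4423433  0.34694192 0.17757301]
```

The wrist camera finds the tin at (0.485, 0.448), round and flat, within about 2 mm of the mat centre. The arm is clear, so I'm handing the job in.

```bash
python3 -c "
from plant import job
print(job.close_job())"
```

```text
the job is handed in; nothing more can be done
None
```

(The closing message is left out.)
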